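# Check the slack in a drill feed crank

### The arm

A 6-joint arm with a two-finger parallel gripper is mounted at the origin on the work surface. World frame = base frame: x ahead of the robot, y to its left, z up, the work surface at z = 0. Lengths are in m, angles in rad, forces in N, time in s.
With the tool pointing down it reaches from about 0.425 to 0.95 m from the base axis. Payload 14.7 kg.
Tool frame: the origin (TCP) lies between the finger pads; the fingertips stand 19 mm ahead of it and the grasp point (between the pads) is the TCP; x points along the fingers, z is the direction in which the jaws open and shut, and the axes are right-handed (so a half turn about x gives the same grasp; the last joint's range is limited). The gripper opens to 85 mm and grips with 20 to 120 N. Pads are 22 mm wide; open, the fingers measure 114 mm over their backs; the gripper's body (76 mm by 85 mm) begins 54 mm behind the grasp point. The pads swing forward as they close: fully open they stand 13 mm farther back than shut.
Start: joints at [1.063, 0.48, 1.596, -0, 1.065, -0.047], TCP at [0.289, 0.582, 0.25] pointing down, gripper open.
Joint ranges: [-2.75, 2.75], [-0.82, 2.05], [0.23, 2.67], [-1.56, 4.7], [0.09, 2.69], [-2.92, 2.92]. Speed limits (rad/s): [1.89, 1.89, 2.39, 3.01, 3.01, 3.01].

### API

Orientations are given as [roll, pitch, yaw] about the fixed x, y, z axes, in that order (R = Rz(yaw) Ry(pitch) Rx(roll)).
In Python, from bench import manip, grab_frame, order, regions_of, place_of gives the robot as it stands.
- The arm moves only by the shell command python3 -m jog 'ROWS'. ROWS is text: rows parted by semicolons, each of 7 numbers parted by spaces: the turn, a rotation vector about the tool's x, y, z in rad, then the shift along the tool's x, y, z in mm, then the opening, from 0 (shut) to 1 (fully open). A call has 1 to 10 rows; each row is the pose to reach, as a shift and turn from the pose measured when the call began, along the tool's axes at that moment; what a row does not reach only later rows make up. A row lasts 1/8 s, in which the tool goes at most 62.5 mm and 10.7 degrees, less where a joint would pass 70% of its speed; a pose out of reach is approached as far as the arm can. A call with a gripper value outside its range is refused whole. The fingers move at their own pace and stop on an object; the grip force is fixed at half the most. Time passes only in rows, so rows that repeat a pose let the fingers close. It gives the time, the measured TCP pose, the force and the opening at its end, in the units of the state.
- manip.state(): the state, without advancing time (a new reading comes with each control period).
- grab_frame(name): name is "scene" or "top"; returns a dict with "pixels" (400x640x3 uint8, red, green, blue), "depth" (400x640 float32, m along the optical axis (not along the pixel's ray), 0 where there is no reading), "fx", "fy", "cx", "cy" (pixels), "T" (4x4, takes a point from camera to world coordinates). Camera axes: x right, y up, looking along -z (the intrinsics and any distortion apply to the point x, -y, -z); pixel columns grow to the right and rows downward; lengths in m; the calibration is good to about 2 mm. A picture is of the moment at which its call begins.
- order.close_job(): hands the job in, once; it reports no verdict.
Trained networks look in a picture, given as the dict that the camera call returned (one of the last four; its "shot" number tells which), for a name from the list of things; names that differ only in an ending like _2 or _b are one class to them, and where a whole thing is asked for, a point or a joint stands for the part that bears it (a point fixed in the world has none). Each returns a list of dicts, best first, with "p" (0 to 1); they miss things now and then, are a little off and sometimes report something else, mostly with a low value. They report only what shows in the picture. A call takes as long as a camera call.
- regions_of(picture, thing): "mask" (400x640 bool, what is visible of it) and "box" ([left, top, right, bottom] in pixels, round what is visible of it).
- place_of(picture, thing): "pixel" ([column, row] in pixels: a listed point, or the origin of a listed thing).
The state is a dict: "time_s": time; "qpos": joint angles; "qvel": joint speeds; "joint_torque": joint torques, N m; "tcp_pos": TCP position; "eef_rot": TCP orientation; "ft_force": force on the tool from outside, world axes, zero at the start; "torque": the same for the moment, N m; "finger_gap": opening from 0.0 (shut) to 1.0 (fully open).
Only numpy, scipy, OpenCV 4.12 (cv2) and the standard library are available. Lean on these libraries where they do the work, as an engineer would, in place of code of your own. Each camera call takes 0.05 s, during which the arm holds its last target.

### The job

Two feed heads off the drill press stand on the bench; check the free play of the one with the long crank. Take its upright wooden grip and swing it counter-clockwise (seen from above) until you feel the spindle begin to resist, then clockwise until it resists the other way, and finally leave the crank at rest in the middle of that free play and let go. Do not drag the round steel spindle along with it, and do not move the crank of the other head.

Things in the scene. Friction and masses are not known exactly. Their poses are not given: they have to be found in the camera images.
- long_grip (a point): Centre of the upright dark wooden grip (24 mm across, 56 mm tall, revolves freely about itself) at the end of the long steel crank. The point is half-way up the grip, 139 mm above the bench and 31 mm above the crank arm's top. The frame turns with the crank: z up; the upright axis that the crank swings about lies 120 mm away along the frame's own +x. Nothing nearby is higher.
- long_crank (a joint): Angle (rad) of the long crank relative to its spindle, growing counter-clockwise from above; its zero is arbitrary. It starts inside the free play, where it swings under 1 N at the grip; the whole play is 50 to 90 mm of travel at the grip. Past either end it drags the stiff spindle along, which takes about 12 N at the grip.
- long_mark (a point): Small dark punch mark on top of the long-crank head's spindle, a round steel flange 120 mm across under the crank; 48 mm from the axis, 88 mm above the bench. It shows whether the spindle turns. Its place round the flange tells nothing about where the free play lies.
- short_grip (a point): Centre of the same kind of grip (24 mm across, 56 mm tall, 139 mm above the bench) on the other head, alike but for its short crank: its axis lies 65 mm away along the frame's own +x. Leave it alone. The two heads may stand on either side.

How it is judged:
By the outcome, as a careful person would: the job done as asked, in the order asked, and still so for the second after the job is handed in, with the robot touching nothing.
It also fails if it takes over 54 s, if anything falls off the work surface, if the arm or the gripper's body presses on something with over 40 N, if the wrist force passes 120 N, or if a joint passes its speed limit or range.

## Working session

There is one attempt and no reset: what is moved stays moved. The work goes in short steps, Python scripts to look and compute and a shell command to move; the robot and the scene stay as the last step left them, time stands still between calls to the robot, and variables do not carry over. Pictures are saved under pics/ and viewed, and the job is handed in when it is done.

```bash
ls; mkdir -p pics; cat > h.py <<'E'
import numpy as np, cv2
from bench import manip, grab_frame, order, regions_of, place_of
def ray(f,px,z):
    # intersect pixel ray with plane z
    d=np.array([(px[0]-f['cx'])/f['fx'],-(px[1]-f['cy'])/f['fy'],-1.0])
    T=f['T'];o=T[:3,3];w=T[:3,:3]@d
    return o+w*(z-o[2])/w[2]
def save(f,n): cv2.imwrite('pics/'+n,f['pixels'][:,:,::-1])
E
python3 - <<'E'
from h import *
s=manip.state();print({k:np.round(v,3).tolist() for k,v in s.items()})
for c in ['top','scene']:
    f=grab_frame(c);save(f,c+'0.png');print(c,f.keys())
    for n,z in [('long_grip',.139),('long_mark',.088),('short_grip',.139),('long_crank',.1)]:
        for r in place_of(f,n)[:2]: print(n,r['p'],np.round(r['pixel']),np.round(ray(f,r['pixel'],z),4))
E
```

```text
pics
{'time_s': 0.0, 'qpos': [1.063, 0.481, 1.597, 0.0, 1.065, -0.047], 'qvel': [-0.001, -0.002, -0.001, -0.001, 0.001, -0.0], 'joint_torque': [0.003, -95.066, -43.018, -0.0, 0.012, 0.0], 'tcp_pos': [0.289, 0.582, 0.25], 'eef_rot': [3.073, 1.57, -2.1], 'ft_force': [0.632, -0.274, -0.821], 'torque': [0.013, 0.019, -0.006], 'finger_gap': 0.998}
top dict_keys(['pixels', 'depth', 'fx', 'fy', 'cx', 'cy', 'T', 'shot'])
long_grip 0.76 [443. 207.] [ 0.5429 -0.2867  0.139 ]
long_mark 0.58 [403. 155.] [ 0.6785 -0.2032  0.088 ]
short_grip 0.65 [248. 188.] [0.6032 0.1838 0.139 ]Traceback (most recent call last):
  File "<stdin>", line 6, in <module>
ValueError: it knows: long_grip, long_mark, short_grip
```

View pics/top0.png

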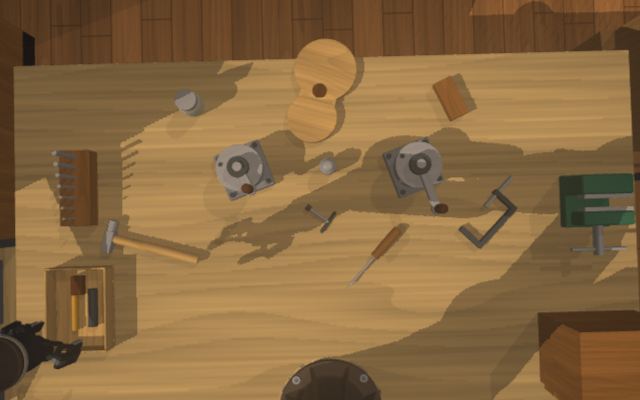

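```bash
python3 - <<'E'
from h import *
f=grab_frame('scene');save(f,'scene1.png')
for n,z in [('long_grip',.139),('long_mark',.088),('short_grip',.139)]:
        for r in place_of(f,n)[:2]: print(n,r['p'],np.round(r['pixel']),np.round(ray(f,r['pixel'],z),4))
E
```

```text
long_grip 0.62 [197. 231.] [ 0.5411 -0.2781  0.139 ]
long_mark 0.94 [266. 285.] [ 0.6758 -0.2029  0.088 ]
short_grip 0.88 [422. 173.] [0.6024 0.1916 0.139 ]
```

View pics/scene1.png

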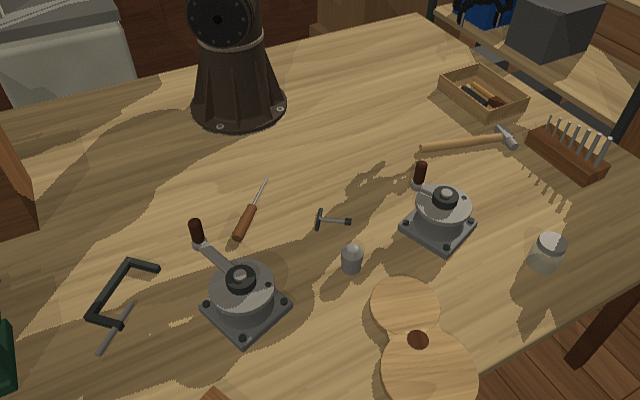

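```bash
python3 - <<'E'
from h import *
from scipy.optimize import least_squares
C=[]
for c in ['top','scene']:
    f=grab_frame(c)
    d=f['depth'];v,u=np.mgrid[:400,:640]
    P=np.stack([(u-f['cx'])/f['fx']*d,-(v-f['cy'])/f['fy']*d,-d],-1)@f['T'][:3,:3].T+f['T'][:3,3]
    for nm,(x0,y0) in dict(long=(.645,-.23),short=(.65,.2)).items():
        m=(d>0)&(np.hypot(P[...,0]-x0,P[...,1]-y0)<.2)&(P[...,2]>.03)
        q=P[m]
        print(c,nm,m.sum(),'zmax',q[:,2].max())
        h,e=np.histogram(q[:,2],np.arange(.03,.18,.006));print(h)
        g=q[q[:,2]>.125]; print(' grip',np.round(g.mean(0),4),len(g))
        fl=q[(abs(q[:,2]-.088)<.004)]
        if len(fl)>20:
            hull=cv2.convexHull(fl[:,:2].astype(np.float32))[:,0]
            cc,r=cv2.minEnclosingCircle(hull); print(' flange',np.round(cc,4),r,len(fl))
    for r in regions_of(f,'long_grip')[:2]: print('box',r['p'],r['box'],r['mask'].sum(), np.round(P[r['mask']&(d>0)].mean(0),4),np.round(np.percentile(P[r['mask']&(d>0)],[5,50,95],axis=0),3).tolist())
    big=cv2.resize(f['pixels'][100:260,340:520] if c=='top' else f['pixels'][200:360,160:340],None,fx=4,fy=4,interpolation=cv2.INTER_CUBIC)[:600]
    cv2.imwrite(f'pics/z_{c}.png',big[:,:,::-1])
E
```

```text
top long 2136 zmax 0.170394407703931
[  50    0    0    0    0    0    1    8  102 1011  122   23  192  427
   80   12    2    9    7    4    5   12   62    7]
 grip [ 0.5417 -0.2758  0.1581] 111
 flange [ 0.6546 -0.2406] 0.060307860374450684 1117
top short 1903 zmax 0.17080547958077585
[ 26   1   1  14  21  16   5   4 121 997  95  12  94 309  77   8   4   6
   2   7   2  13  65   3]
 grip [0.6015 0.1849 0.1595] 102
 flange [0.66  0.217] 0.060174666345119476 1074
box 0.78 [410.6, 154.4, 448.7, 212.9] 817 [ 0.6126 -0.2528  0.1158] [[0.537, -0.279, 0.105], [0.625, -0.255, 0.111], [0.673, -0.22, 0.165]]
scene long 4463 zmax 0.16947824322152194
[ 253  144   97   91   53    4    0   36  118 1964  113   86  234  806
  151   33   30   29   31   31   31   29   92    7]
 grip [ 0.5461 -0.2811  0.1513] 285
 flange [ 0.6541 -0.2409] 0.060955166816711426 2044
scene short 2937 zmax 0.16929313302373084
[ 167  124   95   89   93   69    2   29  116 1072  116   97  109  398
  110   35   23   25   23   24   27   26   56   12]
 grip [0.6053 0.1818 0.1509] 220
 flange [0.6577 0.2165] 0.06202519312500954 1162
box 0.42 [408.5, 159.2, 458.4, 210.6] 907 [0.6389 0.1976 0.1186] [[0.599, 0.175, 0.099], [0.641, 0.195, 0.112], [0.682, 0.229, 0.164]]
```

View pics/z_top.png

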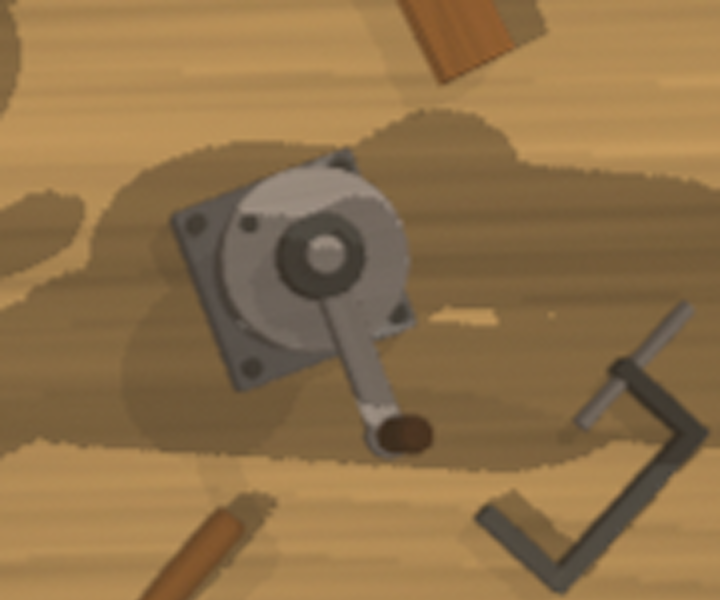

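View pics/z_scene.png

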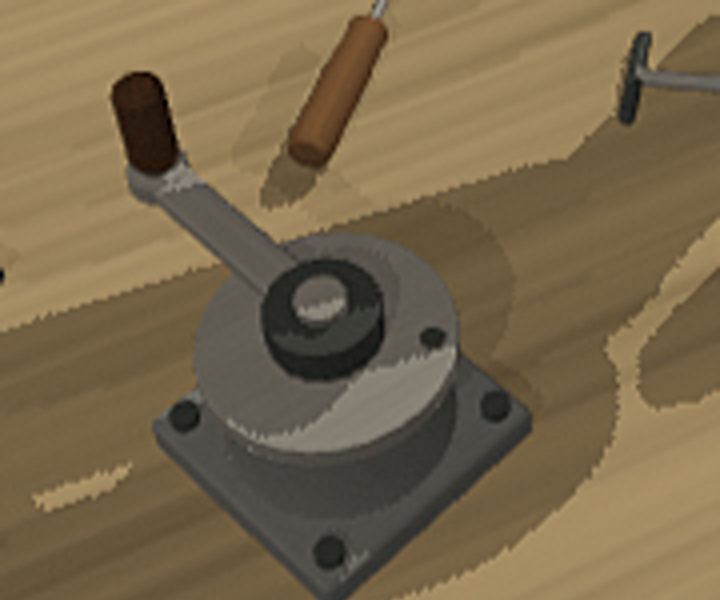

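```bash
cat >> h.py <<'E'
from scipy.spatial.transform import Rotation as Ro
AX=np.array([.6543,-.2408])
def Rt(s): return Ro.from_euler('xyz',s['eef_rot'])
def togo(s,p,ang):
    """rotvec (tool) & shift mm (tool) to world p, x down, jaws(z) along world angle ang (mod pi)"""
    R=Rt(s);best=None
    for a in (ang,ang+np.pi):
        z=np.array([np.cos(a),np.sin(a),0]);x=np.array([0,0,-1.]);y=np.cross(z,x)
        rv=(R.inv()*Ro.from_matrix(np.c_[x,y,z])).as_rotvec()
        sh=R.inv().apply(np.array(p)-s['tcp_pos'])*1000
        print('rv',np.round(rv,3),'deg',np.degrees(np.linalg.norm(rv)).round(1),'shift',np.round(sh,1))
E
python3 - <<'E'
from h import *
s=manip.state();print(Rt(s).as_matrix().round(3))
g=np.array([.541,-.280]);r=g-AX;print(np.linalg.norm(r),np.degrees(np.arctan2(*r[::-1])))
a=np.arctan2(*r[::-1])
u=r/np.linalg.norm(r);g=AX+.12*u;print(g)
togo(s,[*g,.25],a)
E
```

```text
[[-0.    -0.896  0.445]
 [-0.     0.445  0.896]
 [-1.     0.    -0.   ]]
0.1198896576023136 -160.91519286264938
[ 0.54089572 -0.28003608]
rv [-2.365 -0.    -0.   ] deg 135.5 shift [ 3.000e-01 -6.090e+02 -6.603e+02]
rv [ 0.777 -0.     0.   ] deg 44.5 shift [ 3.000e-01 -6.090e+02 -6.603e+02]
```

```bash
python3 -m jog '0.2 0 0 0 -413 -222 1;0.4 0 0 0 -413 -222 1;0.4 0 0 0 -413 -222 1;0.4 0 0 0 -413 -222 1;0.4 0 0 0 -413 -222 1;0.4 0 0 0 -413 -222 1;0.4 0 0 0 -413 -222 1;0.4 0 0 0 -413 -222 1;0.5 0 0 0 -609 -660 1;0.777 0 0 0 -609 -660 1' && python3 - <<'E'
from h import *
s=manip.state()
togo(s,[.5409,-.28,.25],np.radians(-160.9))
E
```

```text
time_s: 1.85
tcp_pos: [0.5552, 0.0732, 0.2502]
eef_rot: [-0.66, 1.571, -0.241]
ft_force: [1.7, 0.3, -0.7]
finger_gap: 0.999
rv [-3.056 -0.     0.   ] deg 175.1 shift [ 3.000e-01 -3.169e+02 -1.566e+02]
rv [0.085 0.    0.   ] deg 4.9 shift [ 3.000e-01 -3.169e+02 -1.566e+02]
```

```bash
python3 -m jog '0.085 0 0 0 -317 -157 1;0.085 0 0 0 -317 -157 1;0.085 0 0 0 -317 -157 1;0.085 0 0 0 -317 -157 1;0.085 0 0 0 -317 -157 1;0.085 0 0 0 -317 -157 1;0.085 0 0 0 -317 -157 1;0.085 0 0 0 -317 -157 1' && python3 - <<'E'
from h import *
s=manip.state()
togo(s,[.5409,-.28,.25],np.radians(-160.9)); print(s['ft_force'])
for c in ['top','scene']:
    f=grab_frame(c)
    m=slice(100,260),slice(340,520)
    m=m if c=='top' else (slice(180,340),slice(140,320))
    cv2.imwrite(f'pics/a_{c}.png',cv2.resize(f['pixels'][m],None,fx=3.5,fy=3.5)[:,:,::-1])
E
```

```text
time_s: 2.85
tcp_pos: [0.5404, -0.28, 0.2501]
eef_rot: [1.436, 1.57, 1.769]
ft_force: [-0.4, 1.1, -1.2]
finger_gap: 1.002
rv [ 3.141e+00 -1.000e-03 -0.000e+00] deg 180.0 shift [ 0.1 -0.2  0.5]
rv [-0.001  0.    -0.   ] deg 0.0 shift [ 0.1 -0.2  0.5]
[-0.40221128  1.11296257 -1.24029579]
```

View pics/a_scene.png

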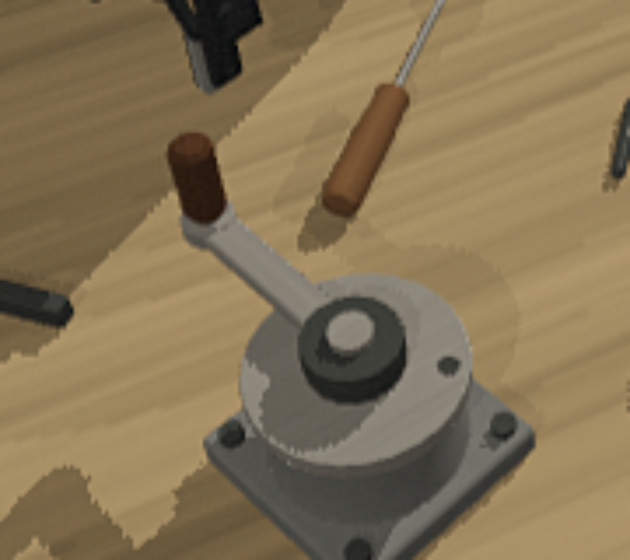

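```bash
python3 -m jog '0 0 0 50 0 0 1;0 0 0 90 0 0 1;0 0 0 107 0 0 1;0 0 0 107 0 0 1;0 0 0 107 0 0 1' && python3 - <<'E'
from h import *
s=manip.state()
print(s['ft_force'])
for c in ['scene','top']:
    f=grab_frame(c)
    m=slice(100,260),slice(340,520)
    m=m if c=='top' else (slice(180,340),slice(140,320))
    cv2.imwrite(f'pics/b_{c}.png',cv2.resize(f['pixels'][m],None,fx=3.5,fy=3.5)[:,:,::-1])
E
```

```text
time_s: 3.58
tcp_pos: [0.5416, -0.2794, 0.1448]
eef_rot: [-0.733, 1.569, -0.399]
ft_force: [0.5, -0.4, -0.1]
finger_gap: 0.999
[ 0.45047908 -0.37956072 -0.07525575]
```

View pics/b_scene.png

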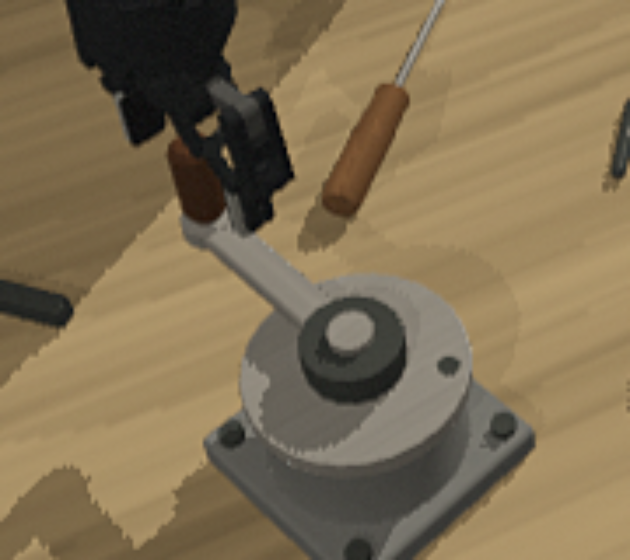

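View pics/b_top.png

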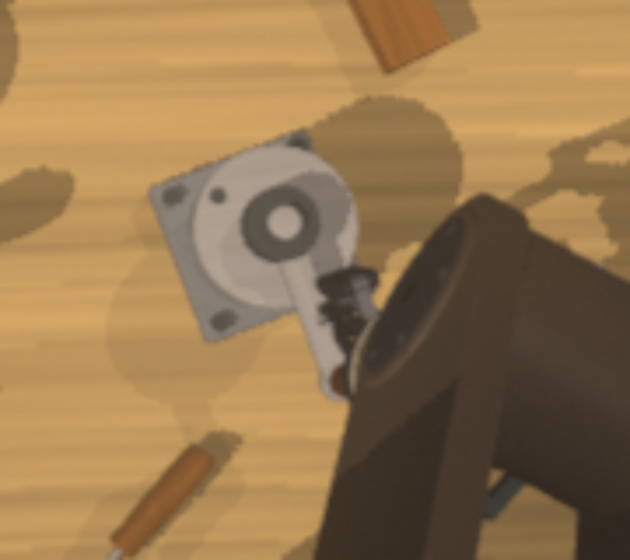

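```bash
python3 -m jog '0 0 0 0 0 0 0.4;0 0 0 0 0 0 0.2;0 0 0 0 0 0 0;0 0 0 0 0 0 0;0 0 0 0 0 0 0;0 0 0 0 0 0 0' 
cat > chk.py <<'E'
from h import *
import sys,os,json
s=manip.state();p=np.array(s['tcp_pos']);r=p[:2]-AX;R=np.linalg.norm(r);u=r/R;t=np.array([-u[1],u[0]])
F=np.array(s['ft_force']);b=np.array(json.load(open('bias.json'))) if os.path.exists('bias.json') else np.zeros(3)
ang=np.degrees(np.arctan2(r[1],r[0]));F=F-b
print(f"t{s['time_s']:.2f} R{R*1e3:.1f} ang{ang:.2f} z{p[2]*1e3:.1f} Ft{F[:2]@t:.1f} Fr{F[:2]@u:.1f} Fz{F[2]:.1f} gap{s['finger_gap']:.2f}")
lim=float(sys.argv[1]) if len(sys.argv)>1 else 1e9
sys.exit(abs(F[:2]@t)>lim)
E
python3 chk.py; python3 - <<'E'
from h import *
s=manip.state();print(Rt(s).as_matrix().round(4), s['ft_force'])
E
```

```text
time_s: 4.42
tcp_pos: [0.5399, -0.28, 0.1453]
eef_rot: [-2.301, 1.57, -1.967]
ft_force: [-16.0, -4.6, 16.8]
finger_gap: 0.267
t4.42 R121.0 ang-161.10 z145.3 Ft-0.8 Fr16.6 Fz16.8 gap0.27
[[-5.000e-04 -3.286e-01  9.445e-01]
 [-1.100e-03  9.445e-01  3.286e-01]
 [-1.000e+00 -9.000e-04 -8.000e-04]] [-16.00249339  -4.59538677  16.80947018]False
```

```bash
python3 -m jog '0 0 0 0 0 0 0;0 0 0 0 0 0 0' >/dev/null;python3 chk.py; python3 -m jog '0 0 0 -0.3 0 -0.3 0;0 0 0 -0.3 0 -0.3 0'>/dev/null; python3 chk.py
```

```text
t4.67 R121.2 ang-161.05 z145.4 Ft1.1 Fr3.3 Fz6.3 gap0.26
t4.92 R121.3 ang-161.07 z145.6 Ft0.7 Fr-1.5 Fz-0.7 gap0.26False
False
```

```bash
for i in 1; do python3 -m jog '-0.008 0 0 0 -1 0 0' >/dev/null;python3 chk.py 5 && python3 -m jog '-0.008 0 0 0 -1 0 0' >/dev/null;python3 chk.py 5 && python3 -m jog '-0.008 0 0 0 -1 0 0' >/dev/null;python3 chk.py 5; done;  python3 - <<'E'
from h import *
s=manip.state();print(Rt(s).as_matrix().round(4))
E
```

```text
t5.05 R121.3 ang-160.63 z145.5 Ft-0.4 Fr-0.0 Fz0.7 gap0.27
t5.05 R121.3 ang-160.63 z145.5 Ft-0.4 Fr-0.0 Fz0.7 gap0.27
t5.05 R121.3 ang-160.63 z145.5 Ft-0.4 Fr-0.0 Fz0.7 gap0.27
[[-7.000e-04 -3.366e-01  9.417e-01]
 [-1.100e-03  9.417e-01  3.366e-01]
 [-1.000e+00 -8.000e-04 -1.000e-03]]False
False
False
```

```bash
sed -i 's/sys.exit(abs(F\[:2\]@t)>lim)/sys.exit(int(abs(F[:2]@t)>lim))/' chk.py
set -e
c(){ python3 chk.py 3.5; }
python3 -m jog '-0.008 0 0 0 -1 0 0' >/dev/null; c
python3 -m jog '-0.008 0 0 0 -1 0 0' >/dev/null; c
python3 -m jog '-0.008 0 0 0 -1 0 0' >/dev/null; c
python3 -m jog '-0.008 0 0 0 -1 0 0' >/dev/null; c
python3 -m jog '-0.008 0 0 0 -1 0 0' >/dev/null; c
python3 -m jog '-0.008 0 0 0 -1 0 0' >/dev/null; c
python3 -m jog '-0.008 0 0 0 -1 0 0' >/dev/null; c
python3 -m jog '-0.008 0 0 0 -1 0 0' >/dev/null; c
```

```text
t5.17 R121.3 ang-160.14 z145.5 Ft0.3 Fr-0.1 Fz1.7 gap0.26
t5.30 R121.3 ang-159.62 z145.5 Ft-0.3 Fr0.6 Fz1.3 gap0.26
t5.42 R121.3 ang-159.12 z145.5 Ft0.7 Fr-0.6 Fz1.0 gap0.26
t5.55 R121.3 ang-158.60 z145.5 Ft0.3 Fr-0.1 Fz0.0 gap0.27
t5.67 R121.3 ang-158.10 z145.5 Ft0.2 Fr-0.0 Fz2.1 gap0.26
t5.80 R121.3 ang-157.58 z145.6 Ft0.5 Fr-0.1 Fz0.9 gap0.26
t5.92 R121.3 ang-157.08 z145.6 Ft-1.7 Fr0.8 Fz1.1 gap0.26
t6.05 R121.2 ang-156.57 z145.5 Ft-0.3 Fr-0.5 Fz1.0 gap0.26
```

```bash
set -e
c(){ python3 chk.py 3.5; }
python3 -m jog '-0.008 0 0 0 -1 0 0' >/dev/null; c
python3 -m jog '-0.008 0 0 0 -1 0 0' >/dev/null; c
python3 -m jog '-0.008 0 0 0 -1 0 0' >/dev/null; c
python3 -m jog '-0.008 0 0 0 -1 0 0' >/dev/null; c
python3 -m jog '-0.008 0 0 0 -1 0 0' >/dev/null; c
python3 -m jog '-0.008 0 0 0 -1 0 0' >/dev/null; c
python3 -m jog '-0.008 0 0 0 -1 0 0' >/dev/null; c
python3 -m jog '-0.008 0 0 0 -1 0 0' >/dev/null; c
python3 -m jog '-0.008 0 0 0 -1 0 0' >/dev/null; c
python3 -m jog '-0.008 0 0 0 -1 0 0' >/dev/null; c
python3 -m jog '-0.008 0 0 0 -1 0 0' >/dev/null; c
python3 -m jog '-0.008 0 0 0 -1 0 0' >/dev/null; c
python3 -m jog '-0.008 0 0 0 -1 0 0' >/dev/null; c
python3 -m jog '-0.008 0 0 0 -1 0 0' >/dev/null; c
python3 -m jog '-0.008 0 0 0 -1 0 0' >/dev/null; c
python3 -m jog '-0.008 0 0 0 -1 0 0' >/dev/null; c
python3 -m jog '-0.008 0 0 0 -1 0 0' >/dev/null; c
python3 -m jog '-0.008 0 0 0 -1 0 0' >/dev/null; c
python3 -m jog '-0.008 0 0 0 -1 0 0' >/dev/null; c
python3 -m jog '-0.008 0 0 0 -1 0 0' >/dev/null; c
python3 -m jog '-0.008 0 0 0 -1 0 0' >/dev/null; c
python3 -m jog '-0.008 0 0 0 -1 0 0' >/dev/null; c
python3 -m jog '-0.008 0 0 0 -1 0 0' >/dev/null; c
python3 -m jog '-0.008 0 0 0 -1 0 0' >/dev/null; c
```

```text
t6.17 R121.2 ang-156.07 z145.5 Ft-0.5 Fr0.4 Fz0.7 gap0.26
t6.30 R121.3 ang-155.56 z145.5 Ft-0.3 Fr0.5 Fz1.2 gap0.26
t6.42 R121.3 ang-155.06 z145.5 Ft-0.7 Fr0.6 Fz1.4 gap0.26
t6.55 R121.2 ang-154.55 z145.5 Ft0.2 Fr-0.2 Fz1.6 gap0.27
t6.67 R121.3 ang-154.04 z145.6 Ft-0.6 Fr-0.6 Fz1.7 gap0.27
t6.80 R121.2 ang-153.53 z145.5 Ft-1.1 Fr0.1 Fz0.7 gap0.27
t6.92 R121.3 ang-153.04 z145.5 Ft1.0 Fr-0.6 Fz0.9 gap0.26
t7.05 R121.2 ang-152.51 z145.6 Ft-0.3 Fr-0.4 Fz1.1 gap0.26
t7.17 R121.3 ang-152.01 z145.5 Ft-0.0 Fr0.3 Fz0.6 gap0.27
t7.30 R121.3 ang-151.51 z145.5 Ft-0.8 Fr-0.0 Fz1.1 gap0.26
t7.42 R121.2 ang-150.99 z145.6 Ft-0.1 Fr0.7 Fz1.1 gap0.27
t7.55 R121.2 ang-150.49 z145.6 Ft-0.5 Fr-0.4 Fz0.5 gap0.26
t7.67 R121.2 ang-150.00 z145.5 Ft-0.7 Fr0.2 Fz0.0 gap0.26
t7.80 R121.3 ang-149.49 z145.5 Ft0.3 Fr-0.5 Fz1.2 gap0.26
t7.92 R121.2 ang-148.97 z145.5 Ft-0.8 Fr-0.4 Fz1.7 gap0.27
t8.05 R121.3 ang-148.47 z145.6 Ft0.1 Fr-1.1 Fz0.8 gap0.27
t8.18 R121.3 ang-147.97 z145.5 Ft0.2 Fr0.8 Fz0.2 gap0.26
t8.30 R121.2 ang-147.45 z145.6 Ft-0.2 Fr-0.3 Fz0.7 gap0.26
t8.43 R121.2 ang-146.96 z145.6 Ft-0.7 Fr0.2 Fz0.2 gap0.26
t8.55 R121.2 ang-146.44 z145.6 Ft0.4 Fr-0.7 Fz0.7 gap0.26
t8.68 R121.2 ang-145.93 z145.6 Ft0.0 Fr0.0 Fz0.6 gap0.27
t8.80 R121.3 ang-145.74 z145.4 Ft-7.6 Fr-1.4 Fz4.3 gap0.27
```

```bash
python3 -c "
import numpy as np
for k in range(1,11):
    t=.035*k;print(round(t,3),round(121.2*np.sin(t),1),round(121.2*(1-np.cos(t)),1))"
```

```text
0.035 4.2 0.1
0.07 8.5 0.3
0.105 12.7 0.7
0.14 16.9 1.2
0.175 21.1 1.9
0.21 25.3 2.7
0.245 29.4 3.6
0.28 33.5 4.7
0.315 37.5 6.0
0.35 41.6 7.3
```

```bash
python3 -m jog '0.035 0 0 0 4.2 0.1 0;0.07 0 0 0 8.5 0.3 0;0.105 0 0 0 12.7 0.7 0;0.14 0 0 0 16.9 1.2 0;0.175 0 0 0 21.1 1.9 0;0.21 0 0 0 25.3 2.7 0;0.245 0 0 0 29.4 3.6 0;0.28 0 0 0 33.5 4.7 0;0.315 0 0 0 37.5 6 0;0.35 0 0 0 41.6 7.3 0'; python3 chk.py; python3 -m jog '0 0 0 0 0 0 0'>/dev/null;  python3 chk.py
```

```text
time_s: 10.05
tcp_pos: [0.5367, -0.2705, 0.1456]
eef_rot: [-2.946, 1.57, -2.698]
ft_force: [0.8, -0.1, 0.9]
finger_gap: 0.264
t10.05 R121.3 ang-165.81 z145.6 Ft0.3 Fr-0.8 Fz0.9 gap0.26
t10.18 R121.3 ang-165.92 z145.6 Ft-0.5 Fr-0.6 Fz-0.9 gap0.26
```

```bash
set -e
c(){ python3 chk.py 3.5; }
python3 -m jog '0.008 0 0 0 1 0 0' >/dev/null; c
python3 -m jog '0.008 0 0 0 1 0 0' >/dev/null; c
python3 -m jog '0.008 0 0 0 1 0 0' >/dev/null; c
python3 -m jog '0.008 0 0 0 1 0 0' >/dev/null; c
python3 -m jog '0.008 0 0 0 1 0 0' >/dev/null; c
python3 -m jog '0.008 0 0 0 1 0 0' >/dev/null; c
python3 -m jog '0.008 0 0 0 1 0 0' >/dev/null; c
python3 -m jog '0.008 0 0 0 1 0 0' >/dev/null; c
python3 -m jog '0.008 0 0 0 1 0 0' >/dev/null; c
python3 -m jog '0.008 0 0 0 1 0 0' >/dev/null; c
python3 -m jog '0.008 0 0 0 1 0 0' >/dev/null; c
python3 -m jog '0.008 0 0 0 1 0 0' >/dev/null; c
python3 -m jog '0.008 0 0 0 1 0 0' >/dev/null; c
python3 -m jog '0.008 0 0 0 1 0 0' >/dev/null; c
python3 -m jog '0.008 0 0 0 1 0 0' >/dev/null; c
python3 -m jog '0.008 0 0 0 1 0 0' >/dev/null; c
python3 -m jog '0.008 0 0 0 1 0 0' >/dev/null; c
python3 -m jog '0.008 0 0 0 1 0 0' >/dev/null; c
python3 -m jog '0.008 0 0 0 1 0 0' >/dev/null; c
python3 -m jog '0.008 0 0 0 1 0 0' >/dev/null; c
python3 -m jog '0.008 0 0 0 1 0 0' >/dev/null; c
python3 -m jog '0.008 0 0 0 1 0 0' >/dev/null; c
python3 -m jog '0.008 0 0 0 1 0 0' >/dev/null; c
python3 -m jog '0.008 0 0 0 1 0 0' >/dev/null; c
python3 -m jog '0.008 0 0 0 1 0 0' >/dev/null; c
python3 -m jog '0.008 0 0 0 1 0 0' >/dev/null; c
python3 -m jog '0.008 0 0 0 1 0 0' >/dev/null; c
python3 -m jog '0.008 0 0 0 1 0 0' >/dev/null; c
python3 -m jog '0.008 0 0 0 1 0 0' >/dev/null; c
python3 -m jog '0.008 0 0 0 1 0 0' >/dev/null; c
```

```text
t10.30 R121.3 ang-166.36 z145.6 Ft0.6 Fr-0.9 Fz-0.5 gap0.27
t10.43 R121.3 ang-166.79 z145.5 Ft-0.2 Fr-0.1 Fz0.4 gap0.26
t10.55 R121.3 ang-167.23 z145.6 Ft-0.6 Fr-0.7 Fz0.9 gap0.27
t10.68 R121.3 ang-167.71 z145.6 Ft0.4 Fr-0.8 Fz0.5 gap0.27
t10.80 R121.3 ang-168.20 z145.6 Ft1.0 Fr-1.3 Fz0.2 gap0.26
t10.93 R121.3 ang-168.69 z145.6 Ft-0.5 Fr-0.6 Fz0.2 gap0.26
t11.05 R121.3 ang-169.21 z145.6 Ft0.1 Fr-0.7 Fz-0.3 gap0.27
t11.18 R121.3 ang-169.71 z145.5 Ft0.1 Fr-0.8 Fz-0.2 gap0.26
t11.30 R121.3 ang-170.22 z145.6 Ft-0.1 Fr-1.2 Fz0.8 gap0.26
t11.43 R121.3 ang-170.71 z145.6 Ft0.3 Fr-0.8 Fz0.3 gap0.27
t11.55 R121.3 ang-171.22 z145.5 Ft0.5 Fr-1.9 Fz-0.0 gap0.27
t11.68 R121.3 ang-171.71 z145.6 Ft0.3 Fr-1.1 Fz-0.8 gap0.27
t11.80 R121.3 ang-172.23 z145.5 Ft0.9 Fr-0.7 Fz-0.5 gap0.26
t11.93 R121.3 ang-172.74 z145.6 Ft-0.5 Fr-1.5 Fz-1.1 gap0.26
t12.05 R121.3 ang-173.25 z145.6 Ft0.1 Fr-1.0 Fz0.1 gap0.26
t12.18 R121.3 ang-173.73 z145.6 Ft-0.6 Fr-0.0 Fz0.3 gap0.27
t12.30 R121.3 ang-174.24 z145.6 Ft1.0 Fr-1.6 Fz0.2 gap0.26
t12.43 R121.3 ang-174.75 z145.6 Ft-0.4 Fr-1.3 Fz0.4 gap0.26
t12.55 R121.3 ang-175.25 z145.6 Ft0.1 Fr-1.9 Fz0.1 gap0.26
t12.68 R121.3 ang-175.75 z145.6 Ft0.6 Fr-1.2 Fz-1.9 gap0.26
t12.80 R121.3 ang-176.25 z145.6 Ft0.6 Fr-1.0 Fz-0.0 gap0.26
t12.93 R121.3 ang-176.78 z145.6 Ft0.9 Fr-0.8 Fz0.2 gap0.26
t13.05 R121.3 ang-177.27 z145.6 Ft1.3 Fr-1.2 Fz-0.7 gap0.27
t13.18 R121.3 ang-177.76 z145.6 Ft0.4 Fr-2.2 Fz0.3 gap0.26
t13.30 R121.3 ang-178.27 z145.6 Ft0.1 Fr-1.5 Fz0.1 gap0.26
t13.43 R121.3 ang-178.78 z145.6 Ft0.4 Fr-1.6 Fz-0.6 gap0.27
t13.55 R121.3 ang-179.28 z145.6 Ft0.6 Fr-1.3 Fz-0.7 gap0.26
t13.68 R121.3 ang-179.79 z145.6 Ft1.1 Fr-1.7 Fz-0.5 gap0.26
t13.80 R121.3 ang179.71 z145.6 Ft-0.1 Fr-0.6 Fz-1.0 gap0.26
t13.93 R121.3 ang179.20 z145.6 Ft0.3 Fr-1.2 Fz-1.2 gap0.27
```

```bash
set -e
c(){ python3 chk.py 3.5; }
python3 -m jog '0.008 0 0 0 1 0 0' >/dev/null; c
python3 -m jog '0.008 0 0 0 1 0 0' >/dev/null; c
python3 -m jog '0.008 0 0 0 1 0 0' >/dev/null; c
python3 -m jog '0.008 0 0 0 1 0 0' >/dev/null; c
python3 -m jog '0.008 0 0 0 1 0 0' >/dev/null; c
python3 -m jog '0.008 0 0 0 1 0 0' >/dev/null; c
python3 -m jog '0.008 0 0 0 1 0 0' >/dev/null; c
python3 -m jog '0.008 0 0 0 1 0 0' >/dev/null; c
python3 -m jog '0.008 0 0 0 1 0 0' >/dev/null; c
python3 -m jog '0.008 0 0 0 1 0 0' >/dev/null; c
python3 -m jog '0.008 0 0 0 1 0 0' >/dev/null; c
python3 -m jog '0.008 0 0 0 1 0 0' >/dev/null; c
python3 -m jog '0.008 0 0 0 1 0 0' >/dev/null; c
python3 -m jog '0.008 0 0 0 1 0 0' >/dev/null; c
python3 -m jog '0.008 0 0 0 1 0 0' >/dev/null; c
python3 -m jog '0.008 0 0 0 1 0 0' >/dev/null; c
```

```text
t14.05 R121.3 ang178.70 z145.6 Ft0.2 Fr-0.9 Fz-0.6 gap0.26
t14.18 R121.3 ang178.20 z145.6 Ft0.2 Fr-0.5 Fz-0.5 gap0.27
t14.30 R121.3 ang177.77 z145.6 Ft6.9 Fr-0.3 Fz-0.6 gap0.26
```

```bash
python3 -m jog '-0.035 0 0 0 -4.2 0.1 0;-0.07 0 0 0 -8.5 0.3 0;-0.105 0 0 0 -12.7 0.7 0;-0.14 0 0 0 -16.9 1.2 0;-0.175 0 0 0 -21.1 1.9 0;-0.21 0 0 0 -25.3 2.7 0;-0.245 0 0 0 -29.4 3.6 0;-0.28 0 0 0 -33.5 4.7 0;-0.305 0 0 0 -36.4 5.6 0;-0.318 0 0 0 -38 6.1 0'; python3 chk.py; python3 -m jog '0 0 0 0 0 0 0;0 0 0 0 0 0 0'>/dev/null;  python3 chk.py
python3 - <<'E'
from h import *
for c in ['scene','top']:
    f=grab_frame(c)
    for r in place_of(f,'long_mark')[:2]: print(c,r['p'],np.round(r['pixel'],1),np.round(ray(f,r['pixel'],.088),4))
    m=slice(100,260),slice(340,520)
    m=m if c=='top' else (slice(180,340),slice(140,320))
    cv2.imwrite(f'pics/m_{c}.png',cv2.resize(f['pixels'][m],None,fx=3.5,fy=3.5)[:,:,::-1])
E
```

```text
time_s: 15.55
tcp_pos: [0.5377, -0.2743, 0.1456]
eef_rot: [-2.041, 1.569, -1.757]
ft_force: [-0.8, 0.6, 0.2]
finger_gap: 0.262
t15.55 R121.3 ang-163.97 z145.6 Ft-0.8 Fr0.6 Fz0.2 gap0.26
t15.80 R121.3 ang-164.01 z145.6 Ft0.3 Fr0.5 Fz-0.4 gap0.26
scene 0.67 [266.  283.2] [ 0.6725 -0.2008  0.088 ]
top 0.7 [405.  154.7] [ 0.6796 -0.2078  0.088 ]
```

View pics/m_scene.png

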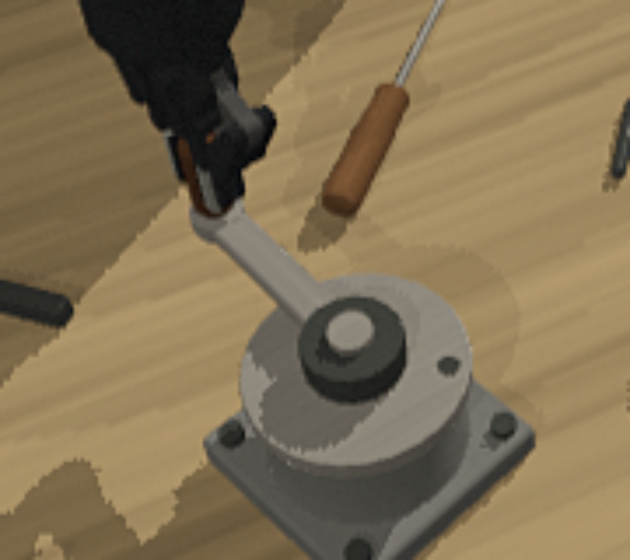

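```bash
python3 -m jog '0 0 0 0 0 0 0.4;0 0 0 0 0 0 0.6;0 0 0 0 0 0 1;0 0 0 0 0 0 1;0 0 0 0 0 0 1;0 0 0 0 0 0 1'; python3 chk.py; python3 -m jog '0 0 0 -10 0 0 1;0 0 0 -30 0 0 1;0 0 0 -70 0 0 1;0 0 0 -110 0 0 1;0 0 0 -110 0 0 1;0 0 0 -110 0 0 1;0 0 0 -110 0 0 1'; python3 chk.py
python3 - <<'E'
from h import *
for c in ['scene','top']:
    f=grab_frame(c)
    for n,z in [('long_grip',.139),('long_mark',.088),('short_grip',.139)]:
        for r in place_of(f,n)[:1]: print(c,n,r['p'],np.round(r['pixel'],1),np.round(ray(f,r['pixel'],z),4))
    d=f['depth'];v,u=np.mgrid[:400,:640]
    P=np.stack([(u-f['cx'])/f['fx']*d,-(v-f['cy'])/f['fy']*d,-d],-1)@f['T'][:3,:3].T+f['T'][:3,3]
    for nm,(x0,y0),zz in [('long',(.54,-.274),.162),('short',(.603,.185),.162)]:
        q=P[(d>0)&(np.hypot(P[...,0]-x0,P[...,1]-y0)<.03)&(P[...,2]>zz)&(P[...,2]<.175)]
        print(c,nm,'griptop',q.mean(0).round(4) if len(q) else None,len(q))
    m=slice(100,260),slice(340,520)
    m=m if c=='top' else (slice(180,340),slice(140,320))
    cv2.imwrite(f'pics/r_{c}.png',cv2.resize(f['pixels'][m],None,fx=3.5,fy=3.5)[:,:,::-1])
E
```

```text
time_s: 16.75
tcp_pos: [0.5377, -0.2742, 0.1456]
eef_rot: [-2.111, 1.569, -1.828]
ft_force: [-0.3, -0.3, 0.2]
finger_gap: 1.002
t16.75 R121.3 ang-164.01 z145.6 Ft0.2 Fr0.4 Fz0.2 gap1.00
time_s: 17.62
tcp_pos: [0.5372, -0.2738, 0.2546]
eef_rot: [3.107, 1.569, -2.893]
ft_force: [0.7, 0.4, 0.1]
finger_gap: 1.004
t17.62 R121.7 ang-164.28 z254.6 Ft-0.2 Fr-0.8 Fz0.1 gap1.00
scene long_grip 0.94 [197.9 228.1] [ 0.5347 -0.2749  0.139 ]
scene long_mark 0.67 [265.9 283.9] [ 0.6738 -0.2016  0.088 ]
scene short_grip 0.71 [418.1 170.8] [0.5937 0.1873 0.139 ]
scene long griptop [ 0.5406 -0.2751  0.1656] 100
scene short griptop [0.6027 0.1843 0.166 ] 67
top long_grip 0.9 [441.9 212. ] [ 0.5318 -0.2834  0.139 ]
top long_mark 0.7 [401.9 153.4] [ 0.6831 -0.2001  0.088 ]
top short_grip 0.58 [245.5 185.9] [0.6078 0.1905 0.139 ]
top long griptop [ 0.5395 -0.2731  0.1653] 66
top short griptop [0.6023 0.1863 0.1654] 71
```

View pics/r_scene.png

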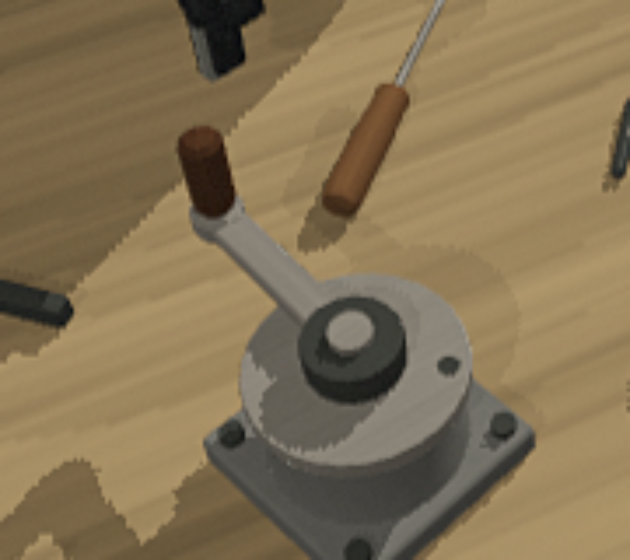

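Crank stayed where I released it: its base is at about (212,222) in the enlarged crop, as before release. The mark is still at (448,366), and the gripper is clear above it. Handing in.

```bash
python3 -c "
from h import *
print(order.close_job())"
```

```text
the job is handed in; nothing more can be done
None
```

I checked the free play of the long-crank head and left its crank at rest in the middle of it, with the gripper open and clear above. The job was handed in at about 17.7 s of the 54 s allowed; no verdict was reported.

| | Crank direction about the axis | Tangential force |
|---|---|---|
| Counter-clockwise end | 214.3° | 7.6 N |
| Clockwise end | 177.8° | 6.9 N |
| Left at | 196.0° | about 0 N |

- **Free play:** about 36.5°, or 76 mm at the grip, which is inside the stated 50–90 mm. Each end was approached in 1 mm steps, stopping on the first force rise.
- **Spindle:** both end forces stayed below the roughly 12 N that drags it. In the scene pictures taken before and after, the punch mark is at the same pixel.
- **Release:** the force stayed near zero on letting go, and the crank did not visibly move.
- **Other head:** I never went near it. Its grip top measures within about 2 mm of where it started.
- **Disagreements:** the networks' single-picture positions for the grips and the mark scattered by up to about 12 mm. I relied on the measured tool position, the depth data and picture comparison instead. On first closing, the gripper pressed on the grip with about 17 N radially and 17 N vertically, which I relieved before swinging.

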